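Refit the perforated plate in the filter tray

ROBOT

A 6-joint arm with a two-finger parallel gripper is mounted at the origin on the work surface; the furniture and walls round the work are solid. World frame = base frame: x ahead of the robot, y to its left, z up, the work surface at z = 0. Lengths are in mm, angles in degrees, forces in N, time in s.
With the tool pointing down it reaches from about 350 to 975 mm from the base axis. Payload 7.1 kg.
Tool frame: the origin (TCP) lies between the finger pads, 19 mm behind the fingertips; this is the grasp point; z points along the fingers, y is the line along which they close (so a half turn about z gives the same grasp; the last joint's range is limited). The gripper opens to 88 mm and grips with 3 to 60 N. Pads are 20 mm wide; open, the fingers measure 115 mm over their backs; the gripper's body (75 mm by 178 mm) begins 61 mm behind the grasp point.
Start: joints at [-66.349, 24.242, 93.386, -0, 62.372, -1.089], TCP at [261.581, -567.609, 241.375] pointing down, gripper open.
Joint ranges: [-172.04, 172.04], [-51.8, 120.97], [4.93, 147.93], [-75.15, 255.16], [6.16, 154.13], [-145.62, 145.62]. Speed limits (degrees/s): [136.94, 136.94, 172.46, 180, 180, 180].

INTERFACE

Orientations are given as [roll, pitch, yaw] about the fixed x, y, z axes, in that order (R = Rz(yaw) Ry(pitch) Rx(roll)).
In Python, from station import bot gives the robot as it stands. The module is installed in compiled form; this text tells all that it offers.
- The arm moves only by the shell command python3 -m creep 'ROWS' [FORCE]. ROWS is JSON, a list of rows, each an object with "grip": the opening, from -1 (shut) to 1 (fully open); "dp": the shift along the tool's x, y, z in units of 0.15 m (1.0 is 0.15 m), a list of three; "dr": the turn, a rotation vector about the tool's x, y, z in units of pi rad (1.0 is pi rad), a list of three. In form: [{"grip": grip, "dp": [x, y, z], "dr": [wx, wy, wz]}, ...]. A call has exactly 8 rows; each row shifts and turns the commanded pose from where the row before left it, along the tool's axes as they then stand; what a row does not reach is not made up. A row lasts 1/8 s, in which the tool goes at most 62.5 mm and 10.7 degrees, less where a joint would pass 70% of its speed; a pose out of reach is approached as far as the arm can. A call with a number of a shift or a turn outside -1 to 1 is refused whole. A call with a gripper value outside its range is refused whole. The fingers move at their own pace and stop on an object; FORCE is the grip in N (left out, the last holds). Time passes only in rows, so rows that do not move let the fingers close, or fill a call up. It gives the time, the measured TCP pose, the force, the opening and the grip force at its end, in the units of the state.
- bot.state(): the state, without advancing time (a new reading comes with each control period).
- bot.grab_frame(name): name is "scene" or "top" or "wrist"; returns a dict with "img" (480x640x3 uint8, blue, green, red), "camera_matrix" (3x3 intrinsics, pixels), "R" (3x3) and "t" (3): a world point X has camera coordinates R X + t. Camera axes: x right, y down, z forward; pixel columns grow to the right and rows downward; lengths in mm; the calibration is good to about 2 mm. A picture is of the moment at which its call begins. There is no depth.
- bot.sign_off(): hands the job in; it is judged then, once.
The state is a dict: "time": time; "joint_pos": joint angles; "joint_vel": joint speeds; "joint_efforts": joint torques, N m; "tool_pos": TCP position; "orientation": TCP orientation; "force": force on the tool from outside, world axes, zero at the start; "ft_torque": the same for the moment, N m; "finger_gap": finger opening in mm; "grasp_force": force on a finger pad.
Only numpy, scipy, OpenCV 4.12 (cv2) and the standard library are available. Lean on these libraries where they do the work, as an engineer would, in place of code of your own. Each camera call takes 0.05 s, during which the arm holds its last target. There are 200 camera calls.

TASK

Fit the longer of the two perforated metal plates into the white filter tray. Holding it by its handle, tuck its plain tongue edge under the tray's retaining lip with the other edge still raised, then lower that edge behind the low kerb so that the plate lies flat on the tray floor, and let go. Leave the shorter plate where it is.

Things in the scene. Friction and masses are not known exactly. Their poses are not given: they have to be found in the camera images.
- filter_plate: Plate to fit: perforated aluminium, 100 (x) x 64 (y) x 6 mm, 0.12-0.26 kg, loose on the bench. Origin: centre of underside, z up. Steel bridge handle across it, 17 mm from the centre towards -x: bar 12 mm thick (x), 46 mm long (y), 36 to 50 mm above the underside, on two posts. Grasp from above, fingers closing along the plate's x, TCP about 46 mm above the underside.
- tongue (a point): Middle of filter_plate's tongue edge, on the underside: 50 mm from the plate's origin along its +x, same axes. The tongue edge has a plain strip about 20 mm wide without holes, lies farther from the handle than the other edge, and starts pointing roughly away from the robot.
- short_plate: The wrong plate, lying beside the right one, left or right of it: same make and handle but only 70 mm long (x) x 64 x 6 mm, handle 12 mm from its centre towards -x. Origin: centre of underside. Leave it alone.
- filter_tray: White tray fixed to the bench beyond the plates, 130 (x) x 100 (y) mm. Origin: centre of its underside on the bench, z up, +x towards the lip, away from the robot. Floor 4 mm above the origin; inside x -57 to 57, y -42 to 42 mm: the plate has 14 mm play lengthwise, 10 mm each side. Low kerb at -x and side walls: 8 mm thick, top 19 mm up. Two 0.3 m tall binders stand left of the tray.
- lip (a point): Middle of the lower free edge of the tray's retaining lip: 33 mm from the tray's origin along +x, 24 mm up; tray's axes. The lip overhangs the floor from here to the back wall, 24 mm farther, over the full width; it is 5 mm thick. It is 20 mm and the kerb 15 mm above the floor, so the plate cannot slide in level: tilt it 12 to 18 degrees, tongue low.
Not all that is in view belongs to the job. Of the things that look like the filter_tray, the larger one is meant.

How it is judged:
By the outcome, as a careful person would: the job done as asked, in the order asked, and still so for the second after the job is handed in, with the robot touching nothing.
It also fails if it takes over 40 s, if anything falls off the work surface, if the arm or the gripper's body presses on something with over 40 N, if the wrist force passes 120 N, or if a joint passes its speed limit or range.

## Working session

There is one attempt and no reset: what is moved stays moved. The work goes in short steps, Python scripts to look and compute and a shell command to move; the robot and the scene stay as the last step left them, time stands still between calls to the robot, and variables do not carry over. Pictures are saved under pics/ and viewed, at most 10 in all, crops included, and the job is handed in when it is done.

```bash
mkdir -p pics; python3 - <<'E'
from station import bot
import cv2,numpy as np,pickle
print(bot.state())
for n in("scene","top"):
    f=bot.grab_frame(n);cv2.imwrite(f"pics/{n}0.png",f["img"]);pickle.dump(f,open(f"{n}0.pkl","wb"))
    print(n,f["camera_matrix"].tolist(),f["R"].round(3).tolist(),f["t"].round(1).tolist())
E
```

```text
{'time': 0.0, 'joint_pos': array([-6.63493093e+01,  2.42839936e+01,  9.34344044e+01, -1.33954193e-04,
        6.23713387e+01, -1.08859260e+00]), 'joint_vel': array([ 0.0412971 , -0.01932692, -0.04084724, -0.03329351,  0.01494492,
       -0.04579593]), 'joint_efforts': array([-5.67994334e-05, -5.44627333e+01, -2.73667628e+01,  6.42855233e-02,
        2.26417941e-02, -1.15899920e-04]), 'tool_pos': array([ 261.35686316, -567.11998416,  240.58606713]), 'orientation': array([-1.79910277e+02, -1.58629044e-03,  2.47393443e+01]), 'force': array([ 0.75224966,  0.13729393, -0.77553348]), 'ft_torque': array([-0.06224224,  0.01149987, -0.0224078 ]), 'grasp_force': 0.0, 'finger_gap': 87.93671424630303}
scene [[468.71040292078607, 0.0, 317.599692131683], [0.0, 468.71040292078607, 244.09096172589008], [0.0, 0.0, 1.0]] [[-0.584, -0.812, 0.01], [-0.688, 0.489, -0.536], [0.43, -0.32, -0.844]] [188.7, 517.6, 607.2]
top [[554.845185581362, 0.0, 309.7901895936391], [0.0, 554.845185581362, 244.06842552551714], [0.0, 0.0, 1.0]] [[-0.165, -0.986, -0.001], [-0.966, 0.161, -0.203], [0.2, -0.033, -0.979]] [-88.5, 578.5, 777.6]
```

View pics/scene0.png

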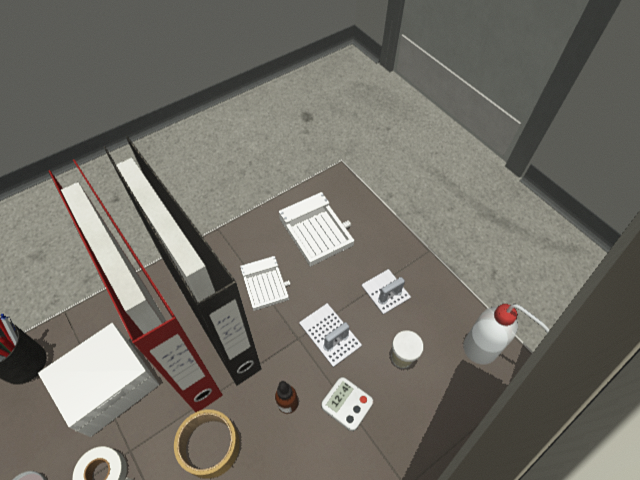

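View pics/top0.png

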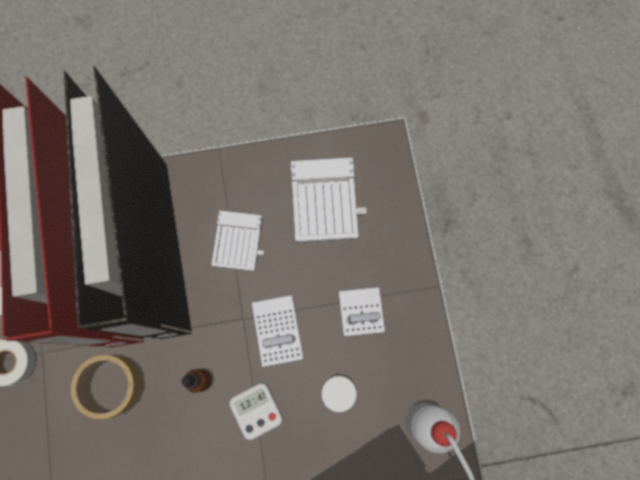

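The scene and top images show these candidates:
- **Plates:** top (277,331) is the long one, with its handle nearer the robot and a plain strip on the far side. Top (362,312) is the short one.
- **Trays:** top (325,199) is the large one with a lip at the far end. Top (237,241) is a smaller decoy.
- **Other white items:** a lid at (340,393) and a timer at (256,411).

By the description I choose the plate at (277,331) and the tray at (325,199). I'll measure both and check the choice in one crop.

```bash
cat >h.py <<'E'
import cv2,numpy as np
def ray(f,p,z):
    K,R,t=f["camera_matrix"],f["R"],f["t"]
    o=-R.T@t; d=R.T@np.linalg.inv(K)@np.array([p[0],p[1],1.])
    return o+d*(z-o[2])/d[2]
def proj(f,X):
    c=f["camera_matrix"]@(f["R"]@np.asarray(X,float)+f["t"]); return c[:2]/c[2]
def blobs(f,th,k=9):
    m=(f["img"].min(2)>th).astype(np.uint8)*255
    m=cv2.morphologyEx(m,cv2.MORPH_CLOSE,np.ones((k,k)))
    return [c for c in cv2.findContours(m,cv2.RETR_EXTERNAL,cv2.CHAIN_APPROX_NONE)[0] if cv2.contourArea(c)>600]
E
python3 - <<'E'
import pickle,cv2,numpy as np
from h import *
for n,z in (("top",6),("scene",6)):
    f=pickle.load(open(n+"0.pkl","rb"))
    for c in blobs(f,130,7):
        m=c.reshape(-1,2).mean(0)
        w=np.array([ray(f,p,z)[:2] for p in c.reshape(-1,2)],np.float32)
        r=cv2.minAreaRect(w); print(n,m.round(),"ctr",np.round(r[0],1),"size",np.round(r[1],1),"ang",round(r[2],1), cv2.boxPoints(r).round(0).tolist())
f=pickle.load(open("top0.pkl","rb"))["img"][145:375,200:400]
g=pickle.load(open("scene0.pkl","rb"))["img"][180:380,230:430]
a=cv2.resize(f,(500,575),interpolation=2);b=cv2.resize(g,(300,300),interpolation=2)
o=np.zeros((575,800,3),np.uint8);o[:,:500]=a;o[:300,500:]=b;cv2.imwrite("pics/crop1.png",o)
E
```

```text
top [446. 442.] ctr [ 237.9 -341.8] size [115.3  62.3] ang 45.7 [[175.0, -361.0], [220.0, -405.0], [300.0, -322.0], [256.0, -279.0]]
top [255. 411.] ctr [326.3 -60.2] size [69.3 63.4] ang 17.6 [[284.0, -40.0], [303.0, -101.0], [369.0, -80.0], [350.0, -20.0]]
top [338. 394.] ctr [ 330.2 -189.1] size [53.8 52.1] ang 35.9 [[293.0, -184.0], [324.0, -226.0], [367.0, -194.0], [337.0, -152.0]]
top [ 12. 362.] ctr [460.9 295.8] size [41.4 71.7] ang 87.0 [[424.0, 277.0], [496.0, 273.0], [498.0, 315.0], [426.0, 318.0]]
top [277. 331.] ctr [ 440.5 -111. ] size [102.3  66.2] ang 1.2 [[389.0, -79.0], [390.0, -145.0], [492.0, -143.0], [491.0, -77.0]]
top [361. 311.] ctr [ 447.8 -246. ] size [66.1 72.1] ang 86.3 [[410.0, -277.0], [482.0, -281.0], [486.0, -215.0], [414.0, -211.0]]
top [237. 241.] ctr [592.  -73.4] size [81.5 94.4] ang 74.9 [[536.0, -100.0], [627.0, -125.0], [648.0, -46.0], [557.0, -22.0]]
top [326. 200.] ctr [ 637.6 -227.1] size [119.7 138.6] ang 84.1 [[563.0, -280.0], [700.0, -294.0], [713.0, -175.0], [575.0, -160.0]]
top [371. 217.] ctr [ 594.8 -300.7] size [668.2 324.6] ang 38.0 
[... 933 characters left out ...]
.0], [683.0, 192.0], [670.0, 330.0]]
scene [330. 334.] ctr [ 440.4 -112.3] size [101.  68.] ang 1.1 [[389.0, -79.0], [391.0, -147.0], [492.0, -145.0], [490.0, -77.0]]
scene [387. 290.] ctr [ 447.4 -250.6] size [74.9 71.2] ang 86.5 [[410.0, -286.0], [481.0, -290.0], [485.0, -215.0], [414.0, -211.0]]
scene [265. 282.] ctr [593.2 -76.1] size [80.4 98.8] ang 73.6 [[534.0, -101.0], [629.0, -129.0], [652.0, -52.0], [557.0, -24.0]]
scene [318. 228.] ctr [ 639.6 -230.8] size [119.4 149.5] ang 82.8 [[558.0, -281.0], [706.0, -299.0], [721.0, -181.0], [573.0, -162.0]]
scene [269. 214.] ctr [ 642.4 -158.2] size [1025.6  861.8] ang 89.7 [[209.0, -669.0], [1071.0, -673.0], [1076.0, 352.0], [214.0, 357.0]]
```

View pics/crop1.png

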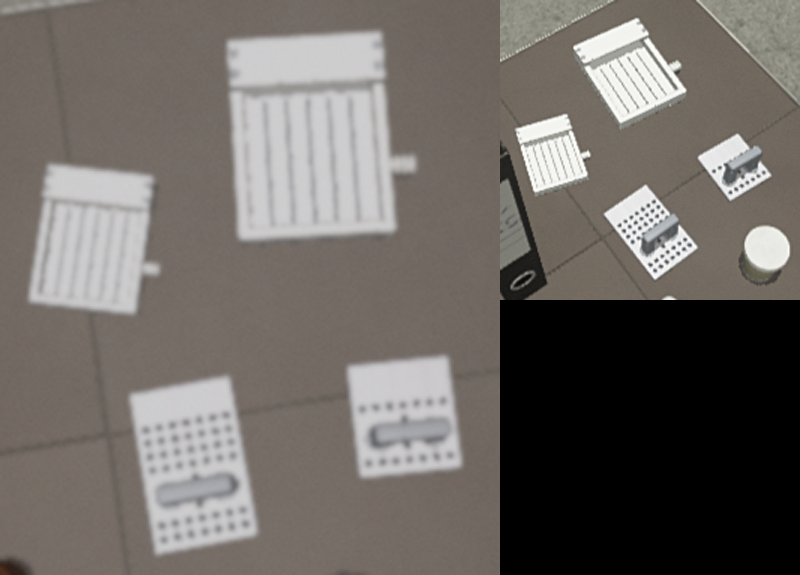

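The crop confirms the long plate: crop (195,465), plain strip at the far side, handle at (197,488). It also confirms the large tray: lip free edge from (231,86) to (386,80), kerb at (239,240) to (396,232). Next I work out the tray pose from its corners and the handle pose.

```bash
python3 - <<'E'
import pickle
from h import *
from scipy.optimize import least_squares
T=pickle.load(open("top0.pkl","rb"));S=pickle.load(open("scene0.pkl","rb"))
c=lambda x,y:(200+(x+.5)/2.5-.5,145+(y+.5)/2.5-.5); s=lambda x,y:(230+(x-499.5)/1.5-.5,180+(y+.5)/1.5-.5)
P=[(T,c(227,40),(65,50,29)),(T,c(382,32),(65,-50,29)),(T,c(231,88),(33,50,29)),(T,c(386,81),(33,-50,29)),
(S,s(574,47),(65,50,29)),(S,s(640,19),(65,-50,29)),(S,s(685,92),(-65,-50,19))]
for f,p,m in P: print(p,ray(f,p,m[2]).round(1))
# kerb bottom
for f,p in((T,c(239,241)),(T,c(396,233)),(S,s(621,127))): print("kerb z0/19",ray(f,p,0).round(1),ray(f,p,19).round(1))
def fun(q):
    C,Sn=np.cos(q[2]),np.sin(q[2]);r=[]
    for f,p,m in P: r+=list(proj(f,(q[0]+C*m[0]-Sn*m[1],q[1]+Sn*m[0]+C*m[1],m[2]))-p)
    return r
q=least_squares(fun,[640,-225,0],loss="soft_l1").x;print(q[:2],np.degrees(q[2]),np.round(fun(q),1))
# handle bar top z=50
for f,p in((T,c(158,494)),(T,c(236,484))): print("bar",ray(f,p,50).round(1))
E
```

```text
(290.5, 160.7) [ 702.9 -175.5   29. ]
(352.5, 157.5) [ 691.8 -275.2   29. ]
(292.1, 179.9) [ 670.5 -172.9   29. ]
(354.1, 177.1) [ 658.7 -271.8   29. ]
(279.1666666666667, 211.16666666666666) [ 700.2 -176.1   29. ]
(323.1666666666667, 192.5) [ 687.8 -276.3   29. ]
(353.1666666666667, 241.16666666666666) [ 562.5 -257.7   19. ]
kerb z0/19 [ 576.9 -162.2    0. ] [ 572.8 -162.1   19. ]
kerb z0/19 [ 565.3 -263.5    0. ] [ 561.5 -261.2   19. ]
kerb z0/19 [ 576.8 -165.7   -0. ] [ 567.9 -159.4   19. ]
[ 631.89375625 -217.8129425 ] -7.038552218995154 [ 0.4  0.2  0.3  0.8 -0.5 -0.1 -0.2  0.1 -0.6 -0.8 -1.1 -0.6  1.1 -0. ]
bar [423.7 -90.6  50. ]
bar [ 421.9 -136.8   50. ]
```

```bash
cat >>h.py <<'E'
from scipy.spatial.transform import Rotation as Ro
def plan(pos,rpy,n,cur=None):
    from station import bot
    s=bot.state() if cur is None else cur
    p0=np.array(s["tool_pos"]);R0=Ro.from_euler("xyz",s["orientation"],degrees=True);R1=Ro.from_euler("xyz",rpy,degrees=True)
    w=(R0.inv()*R1).as_rotvec()/n
    M=sum((R0*Ro.from_rotvec(w*k)).as_matrix() for k in range(n))
    d=np.linalg.solve(M,np.array(pos)-p0)
    print("n",n,"dp",(d/150).round(4).tolist(),"dr",(w/np.pi).round(4).tolist(),"mm/row",np.linalg.norm(d).round(1),"deg/row",np.degrees(np.linalg.norm(w)).round(1))
E
python3 - <<'E'
import pickle
from h import *
T=pickle.load(open("top0.pkl","rb"));S=pickle.load(open("scene0.pkl","rb"))
P=lambda f:f["camera_matrix"]@np.c_[f["R"],f["t"]]
X=cv2.triangulatePoints(P(T),P(S),np.array([[445.],[433]]),np.array([[507.],[313]]));print("cap",(X[:3]/X[3]).ravel())
print("binder",ray(T,(190,331),0),ray(S,(259,373),0))
plan([423,-112.5,150],[180,0,91.5],9)
plan([423,-112.5,200],[180,0,91.5],9)
E
```

```text
cap [ 270.42513972 -307.71164749  146.3083833 ]
binder [461.89484494  23.43566811   0.        ] [454.46044517  27.68090212   0.        ]
n 9 dp [0.3635, -0.1043, 0.0673] dr [-0.0, -0.0, -0.0412] mm/row 57.6 deg/row 7.4
n 9 dp [0.3635, -0.1044, 0.0303] dr [-0.0, -0.0, -0.0412] mm/row 56.9 deg/row 7.4
```

```bash
python3 -m creep '[{"grip":1,"dp":[0.364,-0.104,0.03],"dr":[0,0,-0.041]},{"grip":1,"dp":[0.364,-0.104,0.03],"dr":[0,0,-0.041]},{"grip":1,"dp":[0.364,-0.104,0.03],"dr":[0,0,-0.041]},{"grip":1,"dp":[0.364,-0.104,0.03],"dr":[0,0,-0.041]},{"grip":1,"dp":[0.364,-0.104,0.03],"dr":[0,0,-0.041]},{"grip":1,"dp":[0.364,-0.104,0.03],"dr":[0,0,-0.041]},{"grip":1,"dp":[0.364,-0.104,0.03],"dr":[0,0,-0.041]},{"grip":1,"dp":[0.364,-0.104,0.03],"dr":[0,0,-0.041]}]' 30
python3 -c "
from h import *
plan([423,-112.5,130],[180,0,91.5],5)"
```

```text
time: 1.1
tool_pos: [435.0, -167.1, 205.1]
orientation: [180.0, -0.0, 84.0]
force: [0.6, 0.7, 0.0]
finger_gap: 87.7
grasp_force: 0.0
n 5 dp [0.0719, -0.0197, 0.1002] dr [0.0, -0.0, -0.0083] mm/row 18.7 deg/row 1.5
```

```bash
python3 -m creep '[{"grip":1,"dp":[0.072,-0.02,0.1],"dr":[0,0,-0.008]},{"grip":1,"dp":[0.072,-0.02,0.1],"dr":[0,0,-0.008]},{"grip":1,"dp":[0.072,-0.02,0.1],"dr":[0,0,-0.008]},{"grip":1,"dp":[0.072,-0.02,0.1],"dr":[0,0,-0.008]},{"grip":1,"dp":[0.072,-0.02,0.1],"dr":[0,0,-0.008]},{"grip":1,"dp":[0,0,0],"dr":[0,0,0]},{"grip":1,"dp":[0,0,0],"dr":[0,0,0]},{"grip":1,"dp":[0,0,0],"dr":[0,0,0]}]'
python3 - <<'E'
from h import *
from station import bot
f=bot.grab_frame("wrist");cv2.imwrite("pics/w1.png",f["img"])
print(proj(f,[423.4,-112.5,50]))
plan([423,-112.5,46],[180,0,91.5],4)
E
```

```text
time: 2.1
tool_pos: [423.6, -114.6, 131.0]
orientation: [179.9, 0.0, 90.9]
force: [0.1, -0.2, 0.5]
finger_gap: 87.9
grasp_force: 0.0
[328.59415418 256.03649495]
n 4 dp [0.0035, -0.001, 0.1416] dr [0.0001, 0.0, -0.0008] mm/row 21.2 deg/row 0.1
```

View pics/w1.png

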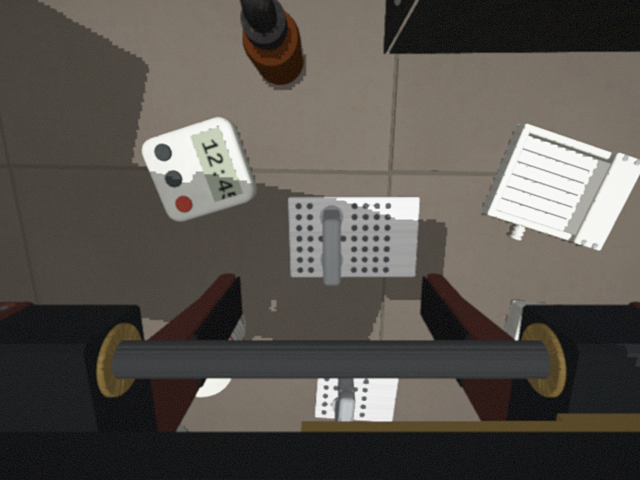

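The wrist image shows the long plate (290–419, 197–277) with its bar from about (331,210) to (332,285). The bar centre I predicted, (329,256), is a few mm off, so I'll check that.

```bash
python3 - <<'E'
from h import *
from station import bot
f=bot.grab_frame("wrist")
for p in((331,206),(332,285),(326,246),(339,246)):print("bar",p,ray(f,p,50).round(1))
w=np.array([ray(f,p,6)[:2] for p in((289,197),(419,197),(417,276),(291,277))]);print(w.round(1),w.mean(0))
for n in("top",):
    g=bot.grab_frame(n)
print(bot.state()["tool_pos"],f["R"].round(2).tolist(),(-f["R"].T@f["t"]).round(1))
E
```

```text
bar (331, 206) [424.4 -79.4  50. ]
bar (332, 285) [ 425.9 -132.7   50. ]
bar (326, 246) [ 421.5 -105.7   50. ]
bar (339, 246) [ 430.  -105.5   50. ]
[[ 392.8  -79.6]
 [ 490.8  -78. ]
 [ 494.1 -140.9]
 [ 393.6 -143.3]] [ 442.82023833 -110.44268592]
[ 423.30879049 -114.4528679   130.76947106] [[1.0, 0.02, 0.0], [0.02, -0.97, 0.25], [0.01, -0.25, -0.97]] [423.3 -46.5 274. ]
```

```bash
python3 -m creep '[{"grip":1,"dp":[0.006,0.002,0.142],"dr":[0,0,-0.001]},{"grip":1,"dp":[0.006,0.002,0.142],"dr":[0,0,-0.001]},{"grip":1,"dp":[0.006,0.002,0.142],"dr":[0,0,-0.001]},{"grip":1,"dp":[0.006,0.002,0.14],"dr":[0,0,0]},{"grip":1,"dp":[0,0,0],"dr":[0,0,0]},{"grip":-1,"dp":[0,0,0],"dr":[0,0,0]},{"grip":-1,"dp":[0,0,0],"dr":[0,0,0]},{"grip":-1,"dp":[0,0,0],"dr":[0,0,0]}]' 40
python3 -m creep '[{"grip":-1,"dp":[0,0,0],"dr":[0,0,0]},{"grip":-1,"dp":[0,0,0],"dr":[0,0,0]},{"grip":-1,"dp":[0,0,0],"dr":[0,0,0]},{"grip":-1,"dp":[0,0,0],"dr":[0,0,0]},{"grip":-1,"dp":[0,0,0],"dr":[0,0,0]},{"grip":-1,"dp":[0,0,0],"dr":[0,0,0]},{"grip":-1,"dp":[0,0,0],"dr":[0,0,0]},{"grip":-1,"dp":[0,0,0],"dr":[0,0,0]}]' 40
```

```text
time: 3.25
tool_pos: [424.6, -110.7, 46.1]
orientation: [179.9, 0.0, 91.5]
force: [0.0, 0.1, 0.5]
finger_gap: 61.0
grasp_force: 0.0
time: 4.25
tool_pos: [424.1, -110.5, 45.4]
orientation: [-180.0, -0.0, 91.5]
force: [1.0, -0.1, -0.0]
finger_gap: 11.7
grasp_force: 40.0
```

```bash
cat >>h.py <<'E'
TR=[632,-218,-7.0]
def tgt(x,y,z,th,tr=None):
    "tongue at tray coords x,y,z with tilt th -> TCP pos, rpy"
    tr=tr or TR
    Rp=Ro.from_euler("z",tr[2],degrees=True)*Ro.from_euler("y",th,degrees=True)
    p=np.array([tr[0],tr[1],0])+Ro.from_euler("z",tr[2],degrees=True).apply([x,y,z])+Rp.apply([-67,0,45.6])
    R=Rp*Ro.from_euler("z",90,degrees=True)*Ro.from_euler("x",180,degrees=True)
    return p,R.as_euler("xyz",degrees=True)
E
python3 -m creep '[{"grip":-1,"dp":[0,0,-0.1],"dr":[0,0,0]},{"grip":-1,"dp":[0,0,-0.15],"dr":[0,0,0]},{"grip":-1,"dp":[0,0,-0.15],"dr":[0,0,0]},{"grip":-1,"dp":[0,0,-0.15],"dr":[0,0,0]},{"grip":-1,"dp":[0,0,-0.1],"dr":[0,0,0]},{"grip":-1,"dp":[0,0,0],"dr":[0,0,0]},{"grip":-1,"dp":[0,0,0],"dr":[0,0,0]},{"grip":-1,"dp":[0,0,0],"dr":[0,0,0]}]' 50
python3 -c "
from h import *
p,r=tgt(12,0,70,15);print(p,r);plan(p,r,6)"
```

```text
time: 5.25
tool_pos: [423.6, -110.4, 142.4]
orientation: [-179.9, -0.0, 91.5]
force: [0.3, -0.5, -2.0]
finger_gap: 11.4
grasp_force: 50.0
[ 591.39009142 -213.01373021  131.3870937 ] [-165.    0.   83.]
n 6 dp [-0.1076, 0.1912, -0.0091] dr [0.0138, 0.001, 0.0078] mm/row 32.9 deg/row 2.9
```

```bash
python3 -m creep '[{"grip":-1,"dp":[-0.108,0.191,-0.009],"dr":[0.0138,0.001,0.0078]},{"grip":-1,"dp":[-0.108,0.191,-0.009],"dr":[0.0138,0.001,0.0078]},{"grip":-1,"dp":[-0.108,0.191,-0.009],"dr":[0.0138,0.001,0.0078]},{"grip":-1,"dp":[-0.108,0.191,-0.009],"dr":[0.0138,0.001,0.0078]},{"grip":-1,"dp":[-0.108,0.191,-0.009],"dr":[0.0138,0.001,0.0078]},{"grip":-1,"dp":[-0.108,0.191,-0.009],"dr":[0.0138,0.001,0.0078]},{"grip":-1,"dp":[0,0,0],"dr":[0,0,0]},{"grip":-1,"dp":[0,0,0],"dr":[0,0,0]}]'
python3 - <<'E'
from h import *
from station import bot
import pickle
o=np.zeros((480,800,3),np.uint8)
f=bot.grab_frame("wrist");o[:,:480]=cv2.resize(f["img"],(640,480))[:, 160:640]
pickle.dump(f,open("w2.pkl","wb"))
s=bot.grab_frame("scene");o[:320,480:]=cv2.resize(s["img"][150:310,230:390],(320,320),interpolation=2)
cv2.imwrite("pics/w2.png",o)
C,S=np.cos(np.radians(-7)),np.sin(np.radians(-7))
for m in((33,50,29),(33,-50,29),(65,50,29),(-65,50,19),(65,-50,29)):print(m,proj(f,(632+C*m[0]-S*m[1],-218+S*m[0]+C*m[1],m[2])).round()-[160,0])
p,r=tgt(18,0,10,15);plan(p,r,5)
E
```

```text
time: 6.25
tool_pos: [590.6, -213.0, 131.0]
orientation: [-164.9, -0.0, 83.1]
force: [-0.6, 0.5, -2.1]
finger_gap: 11.4
grasp_force: 50.0
(33, 50, 29) [328. 183.]
(33, -50, 29) [312. 330.]
(65, 50, 29) [386. 184.]
(-65, 50, 19) [178. 179.]
(65, -50, 29) [363. 336.]
n 5 dp [-0.0001, 0.0296, 0.0755] dr [-0.0, 0.0, 0.0001] mm/row 12.2 deg/row 0.0
```

View pics/w2.png

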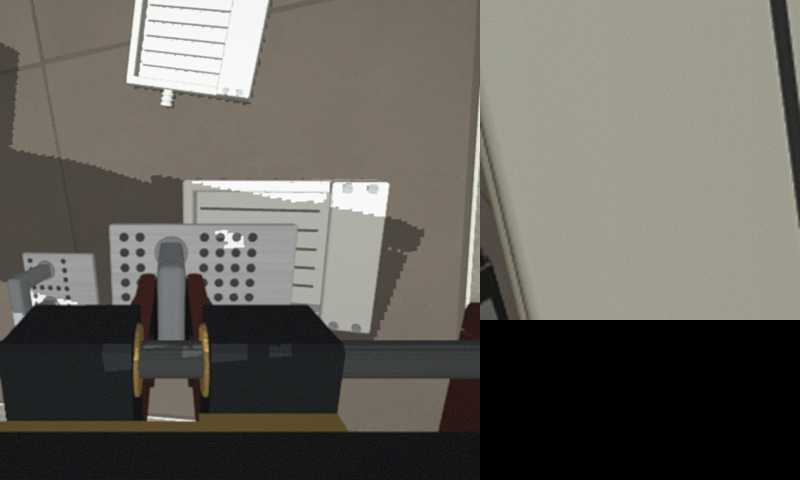

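The wrist view shows the lip corners at crop (331,181) and (388,182), within about 3 px of my prediction. The plate's near-camera edge runs from (109,226) to the tongue corner at (297,226). I'll compare the plate with the prediction too.

```bash
python3 - <<'E'
from h import *
import pickle
f=pickle.load(open("w2.pkl","rb"))
Rt=Ro.from_euler("xyz",[-164.9,0,83.1],degrees=True);p=np.array([590.6,-213,131])
for x,y,z in((50,32,6),(-50,32,6)):
    v=np.array([y,x+17,-(z-45.6)]); print(proj(f,p+Rt.apply(v)).round(1)-[160,0])
C,S=np.cos(np.radians(-7)),np.sin(np.radians(-7))
for q,z in(((331,181),29),((388,182),29),((367,334),29),((184,180),19)):
    X=ray(f,(q[0]+160,q[1]),z)-[632,-218,0];print("tray coords",C*X[0]+S*X[1],-S*X[0]+C*X[1])
E
```

```text
[296.3 223.7]
[105.6 224. ]
tray coords 34.45890817688302 51.185888781696846
tray coords 65.90381168665192 51.23803092631923
tray coords 67.01654964581725 -48.52322793669759
tray coords -60.91532038027994 49.211820173632674
```

The plate matches the prediction. The tray sits about 1 mm further out, so I shift its pose slightly and descend in front of the lip.

```bash
sed -i 's/TR=\[632,-218/TR=[633,-217.5/' h.py
python3 -m creep '[{"grip":-1,"dp":[-0.001,0.031,0.076],"dr":[0,0,0]},{"grip":-1,"dp":[-0.001,0.031,0.076],"dr":[0,0,0]},{"grip":-1,"dp":[-0.001,0.031,0.076],"dr":[0,0,0]},{"grip":-1,"dp":[-0.001,0.031,0.076],"dr":[0,0,0]},{"grip":-1,"dp":[-0.001,0.031,0.074],"dr":[0,0,0]},{"grip":-1,"dp":[0,0,0],"dr":[0,0,0]},{"grip":-1,"dp":[0,0,0],"dr":[0,0,0]},{"grip":-1,"dp":[0,0,0],"dr":[0,0,0]}]'
python3 - <<'E'
from h import *
p,r=tgt(18,0,10,15);print(p)
p,r=tgt(51,0,7,15);print(p);plan(p,r,6)
E
```

```text
time: 7.35
tool_pos: [599.8, -215.3, 71.9]
orientation: [-165.1, 0.0, 83.1]
force: [1.4, -0.6, -2.5]
finger_gap: 11.9
grasp_force: 50.0
[ 598.34536833 -213.24494627   71.3870937 ]
[ 631.09939133 -217.2666346    68.3870937 ]
n 6 dp [0.0021, 0.0346, -0.0052] dr [0.0001, 0.0, 0.0] mm/row 5.3 deg/row 0.0
```

```bash
python3 -m creep '[{"grip":-1,"dp":[0.002,0.035,-0.005],"dr":[0,0,0]},{"grip":-1,"dp":[0.002,0.035,-0.005],"dr":[0,0,0]},{"grip":-1,"dp":[0.002,0.035,-0.005],"dr":[0,0,0]},{"grip":-1,"dp":[0.002,0.035,-0.005],"dr":[0,0,0]},{"grip":-1,"dp":[0.002,0.035,-0.005],"dr":[0,0,0]},{"grip":-1,"dp":[0.002,0.035,-0.005],"dr":[0,0,0]},{"grip":-1,"dp":[0,0,0],"dr":[0,0,0]},{"grip":-1,"dp":[0,0,0],"dr":[0,0,0]}]'
python3 - <<'E'
from h import *
from station import bot
import pickle
f=bot.grab_frame("wrist");cv2.imwrite("pics/w3.png",f["img"]);pickle.dump(f,open("w3.pkl","wb"))
for th,z in((10,6),(5,5.5),(0,5)):
    p,r=tgt(50.5,0,z,th);print(th,p)
p,r=tgt(50.5,0,5.5,0);plan(p,r,8)
E
```

```text
time: 8.35
tool_pos: [630.9, -217.2, 67.5]
orientation: [-165.1, 0.0, 83.1]
force: [0.2, -0.2, -2.1]
finger_gap: 11.6
grasp_force: 50.0
10 [ 625.49261659 -216.57820922   62.54166144]
5 [ 620.82072135 -216.00457262   56.765913  ]
0 [ 616.6229885  -215.48915583   50.6       ]
n 8 dp [-0.0, -0.0098, 0.0153] dr [-0.0104, 0.0, 0.0] mm/row 2.7 deg/row 1.9
```

View pics/w3.png

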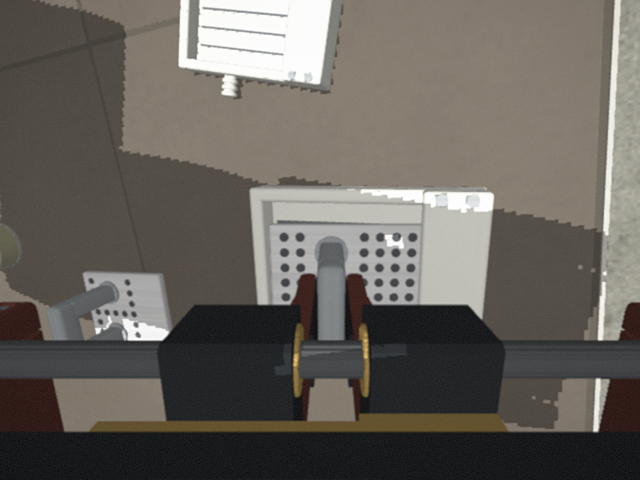

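The tongue is under the lip: the lip edge at column 422 covers the plate. The raised rear edge is at column 270, inside the kerb area, and the side gap is even. I'll check the rear edge against the kerb numerically.

```bash
python3 - <<'E'
from h import *
import pickle
f=pickle.load(open("w3.pkl","rb"))
C,S=np.cos(np.radians(-7)),np.sin(np.radians(-7))
for q,z in(((270,223),39),((273,205),19),((252,188),19),((424,192),29),((421,224),19),((275,203),19)):
    X=ray(f,q,z)-[633,-217.5,0];print(q,z,"tray coords",C*X[0]+S*X[1],-S*X[0]+C*X[1])
E
```

```text
(270, 223) 39 tray coords -41.223776460247315 32.83283113423987
(273, 205) 19 tray coords -48.118406255288576 39.15934911159033
(252, 188) 19 tray coords -60.72194955076079 48.48074175328553
(424, 192) 29 tray coords 34.91527409065492 49.90728463756701
(421, 224) 19 tray coords 34.40929089258287 32.35433690904043
(275, 203) 19 tray coords -46.8364752825037 40.35111682244725
```

```bash
python3 -m creep '[{"grip":-1,"dp":[0,-0.010,0.015],"dr":[-0.0104,0,0]},{"grip":-1,"dp":[0,-0.010,0.015],"dr":[-0.0104,0,0]},{"grip":-1,"dp":[0,-0.010,0.015],"dr":[-0.0104,0,0]},{"grip":-1,"dp":[0,-0.010,0.015],"dr":[-0.0104,0,0]},{"grip":-1,"dp":[0,-0.010,0.015],"dr":[-0.0104,0,0]},{"grip":-1,"dp":[0,-0.010,0.015],"dr":[-0.0104,0,0]},{"grip":-1,"dp":[0,-0.010,0.015],"dr":[-0.0104,0,0]},{"grip":-1,"dp":[0,-0.010,0.015],"dr":[-0.0104,0,0]}]'
python3 - <<'E'
from h import *
p,r=tgt(50.5,0,4,0);print(p);plan(p,r,3)
E
```

```text
time: 9.4
tool_pos: [616.4, -215.5, 51.7]
orientation: [179.9, 0.0, 83.0]
force: [-0.2, 0.9, -2.5]
finger_gap: 11.9
grasp_force: 50.0
[ 616.6229885  -215.48915583   49.6       ]
n 3 dp [0.0001, 0.0005, 0.0047] dr [0.0002, 0.0, 0.0001] mm/row 0.7 deg/row 0.0
```

No contact so far. I'll lower the last 2 mm gently and check the force.

```bash
python3 -m creep '[{"grip":-1,"dp":[0,0,0.004],"dr":[0,0,0]},{"grip":-1,"dp":[0,0,0.004],"dr":[0,0,0]},{"grip":-1,"dp":[0,0,0.004],"dr":[0,0,0]},{"grip":-1,"dp":[0,0,0],"dr":[0,0,0]},{"grip":-1,"dp":[0,0,0],"dr":[0,0,0]},{"grip":-1,"dp":[0,0,0],"dr":[0,0,0]},{"grip":-1,"dp":[0,0,0],"dr":[0,0,0]},{"grip":-1,"dp":[0,0,0],"dr":[0,0,0]}]'
```

```text
time: 10.4
tool_pos: [616.7, -215.5, 49.8]
orientation: [180.0, 0.0, 83.1]
force: [-0.6, 0.1, -1.9]
finger_gap: 11.9
grasp_force: 50.0
```

```bash
python3 -m creep '[{"grip":-1,"dp":[0,0,0.004],"dr":[0,0,0]},{"grip":-1,"dp":[0,0,0],"dr":[0,0,0]},{"grip":-1,"dp":[0,0,0],"dr":[0,0,0]},{"grip":-0.3,"dp":[0,0,0],"dr":[0,0,0]},{"grip":-0.3,"dp":[0,0,0],"dr":[0,0,0]},{"grip":-0.3,"dp":[0,0,0],"dr":[0,0,0]},{"grip":-0.3,"dp":[0,0,0],"dr":[0,0,0]},{"grip":-0.3,"dp":[0,0,0],"dr":[0,0,0]}]'
```

```text
time: 11.4
tool_pos: [616.7, -215.5, 49.2]
orientation: [180.0, 0.0, 83.0]
force: [0.1, 0.4, -0.3]
finger_gap: 31.2
grasp_force: 0.0
```

Released, with the force near zero. Next I retreat straight up, then back, and look.

```bash
python3 -m creep '[{"grip":-0.3,"dp":[0,0,-0.06],"dr":[0,0,0]},{"grip":-0.3,"dp":[0,0,-0.15],"dr":[0,0,0]},{"grip":-0.3,"dp":[0,0,-0.2],"dr":[0,0,0]},{"grip":-0.3,"dp":[0,0,-0.25],"dr":[0,0,0]},{"grip":-0.3,"dp":[0,-0.2,-0.25],"dr":[0,0,0]},{"grip":-0.3,"dp":[0,-0.2,0],"dr":[0,0,0]},{"grip":-0.3,"dp":[0,-0.2,0],"dr":[0,0,0]},{"grip":-0.3,"dp":[0,0,0],"dr":[0,0,0]}]'
python3 - <<'E'
from h import *
from station import bot
o=np.zeros((480,800,3),np.uint8)
f=bot.grab_frame("wrist");o[:,:480]=f["img"][:,160:]
t=bot.grab_frame("top");o[:320,480:]=cv2.resize(t["img"][140:260,270:390],(320,320),interpolation=2)
cv2.imwrite("pics/w4.png",o)
E
```

```text
time: 12.4
tool_pos: [526.1, -204.4, 187.4]
orientation: [179.9, 0.0, 83.0]
force: [0.5, 0.1, 0.1]
finger_gap: 31.2
grasp_force: 0.0
```

View pics/w4.png

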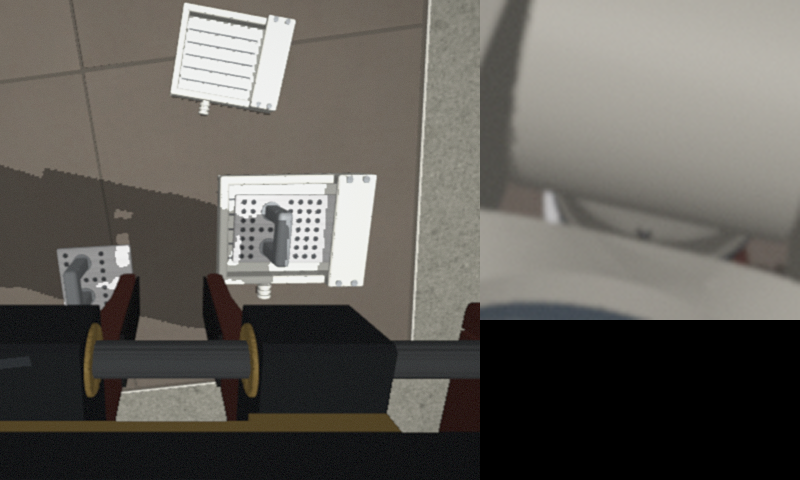

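The wrist view shows the plate flat in the tray. Its rear edge at column 237 is behind the kerb, whose inner edge is at 229. The tongue is hidden under the lip from column 327, and there is a gap on both sides. The short plate has not moved, and the gripper is clear.

```bash
python3 -c "
from station import bot
print(bot.sign_off())"
```

```text
the job is handed in; nothing more can be done
None
```

The long plate lies flat in the large filter tray, tongue under the lip and rear edge behind the kerb; it is released, the short plate is untouched, and I handed the job in at about 12.5 s, though no verdict came back.

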